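# Find the hidden catch and pop the tilt-out bin

## Robot

A 7-joint arm with a two-finger parallel gripper is mounted at the origin on the work surface. World frame = base frame: x ahead of the robot, y to its left, z up, the work surface at z = 0. Lengths are in m, angles in rad, forces in N, time in s.
With the tool pointing down it reaches from about 0.425 to 0.95 m from the base axis. Payload 4.7 kg.
Tool frame: the origin (TCP) lies between the finger pads; the fingertips stand 22 mm ahead of it and the grasp point (between the pads) lies 3 mm ahead of it (robot.tips_ahead is the distance from the TCP to the fingertips, in m); x points along the fingers, z is the direction in which the jaws open and shut, and the axes are right-handed (so a half turn about x gives the same grasp; the last joint's range is limited). The gripper opens to 87 mm and grips with 3 to 60 N. Pads are 19 mm wide; open, the fingers measure 117 mm over their backs; the gripper's body (75 mm by 190 mm) begins 51 mm behind the grasp point.
Start: joints at [-1.319, 0.469, -0.049, 1.532, 0.024, 1.141, -0.082], TCP at [0.187, 0.649, 0.245] pointing down, gripper open.
Joint ranges: [-2.59, 2.59], [-0.33, 1.99], [-1.39, 1.29], [0.1, 2.45], [-1.04, 4.18], [0.21, 1.99], [-2.66, 2.66]. Speed limits (rad/s): [2.57, 2.57, 3.14, 3.14, 3.14, 3.14, 3.14].

## Interface

Orientations are given as a 3x3 rotation matrix whose columns are the frame's x, y, z axes.
In Python, from bench import robot gives the robot as it stands.
- The arm moves only by the shell command python3 -m jog 'ROWS' [FORCE]. ROWS is JSON, a list of rows, each a list of 7 numbers: the opening, from 0 (shut) to 1 (fully open), then the shift along the tool's x, y, z in units of 60 mm (1.0 is 60 mm), then the turn, a rotation vector about the tool's x, y, z in units of 8 degrees (1.0 is 8 degrees). In form: [[fingers, x, y, z, wx, wy, wz], ...]. A call has 1 to 12 rows; each row is the pose to reach, as a shift and turn from the pose commanded when the call began, along the tool's axes at that moment; what a row does not reach only later rows make up. A row lasts 1/8 s, in which the tool goes at most 62.5 mm and 10.7 degrees, less where a joint would pass 70% of its speed; a pose out of reach is approached as far as the arm can. A call with a gripper value outside its range is refused whole. The fingers move at their own pace and stop on an object; FORCE is the grip in N (left out, the last holds). Time passes only in rows, so rows that repeat a pose let the fingers close. It gives the time, the measured TCP pose, the force and the opening at its end, in the units of the state.
- robot.get_obs(): the state, without advancing time (a new reading comes with each control period).
- robot.grab_frame(name): name is "side" or "top"; returns a dict with "image" (384x512x3 uint8, red, green, blue), "depth" (384x512 float32, m along the optical axis (not along the pixel's ray), 0 where there is no reading), "K" (3x3 intrinsics, pixels), "extrinsics" (4x4, takes a point from camera to world coordinates). Camera axes: x right, y down, z forward; pixel columns grow to the right and rows downward; lengths in m; the calibration is good to about 2 mm. A picture is of the moment at which its call begins.
- robot.hand_in(): hands the job in, once; it reports no verdict.
The state is a dict: "time": time; "qpos": joint angles; "joint_velocities": joint speeds; "effort": joint torques, N m; "eef_pos": TCP position; "eef_rot": TCP orientation; "contact_force": force on the tool from outside, world axes, zero at the start; "ft_torque": the same for the moment, N m; "opening": opening from 0.0 (shut) to 1.0 (fully open).
Only numpy, scipy, OpenCV 4.12 (cv2) and the standard library are available. Lean on these libraries where they do the work, as an engineer would, in place of code of your own. Each camera call takes 0.05 s, during which the arm holds its last target. There are 200 camera calls.

## Task

The spring-loaded blue tilt-out bin on the shelf is shut by a hidden catch: one of the five identical grey squares let into the top of its housing is a push button, the other four are stiff blanks. Feel gently over the squares with shut fingertips for the one that gives, press it right down so that the bin tips open by itself, then move clear and leave it open. Do not touch the bin itself or grasp anything, and leave the fuse box, the two brake pads and the spanner where they are.

Things in the scene. Friction and masses are not known exactly. Their poses are not given: they have to be found in the camera images.
- housing: Fixed blue plastic housing of the tilt-out bin, 200 (x) by 310 (y) by 150 (z) mm. Origin: centre of its underside, on the shelf; z up; its open front, with the bin in it, faces its own -x. Flat top 150 mm above the origin, with a row of five grey squares near the front edge (see panel); behind the row (x = -20 to +100 mm) the fuse box lies on it.
- panel (a point): Middle of the row of five identical light grey squares, level with the housing's flat top; axes as the housing's. Square centres lie on its y axis at -108, -54, 0, +54, +108 mm. Each is 56 (x) by 44 (y) mm, its face 2 mm below the flat top, in a 60 by 48 mm pocket; ribs between pockets 6 mm. One square, another each time, is the button; the others are stiff (1 mm at 10 N).
- catch (a joint): Travel of the catch button (m): 0 up, 0.008 fully down. It is sprung: begins to move at about 1.4 N, lets the bin go at about 0.0045 (some 3.5 N), meets its lower stop at 0.008 (5 N) and springs back up when left. It cannot be told from the blanks by sight.
- bin: The blue bin (front 286 wide, 122 mm high), hinged along its lower front edge in the housing. Origin: middle of that hinge; y along it; its z axis points up when shut and leans to the housing's -x by 0.6 rad when open. Once the catch lets go a spring tips it out within about 1 s; its upper edge then stands some 75 mm in front of the housing, below the top. Till then it cannot be opened.
- fuse_box: Loose clear plastic box of coloured fuses, 60 by 90 by 26 mm, lying on the rear part of the housing's top. Origin: centre of its underside. Not to be moved.
- brake_pad_a: Loose brake pad, 42 by 80 by 13 mm, black on a steel plate, lying on the shelf to the housing's -y side. Origin: centre of its underside. Not to be moved.
- brake_pad_b: The second brake pad, same size and place of origin, farther back beside the housing. Not to be moved.
- spanner: Loose steel spanner, 180 mm long, lying flat on the shelf to the housing's +y side. Origin: underside, near its middle; its length is its x axis. Not to be moved.

How it is judged:
By the outcome, as a careful person would: the job done as asked, in the order asked, and still so for the second after the job is handed in, with the robot touching nothing.
It also fails if it takes over 51 s, if anything falls off the work surface, if the arm or the gripper's body presses on something with over 40 N, if the wrist force passes 120 N, or if a joint passes its speed limit or range.

## Working session

There is one attempt and no reset: what is moved stays moved. The work goes in short steps, Python scripts to look and compute and a shell command to move; the robot and the scene stay as the last step left them, time stands still between calls to the robot, and variables do not carry over. Pictures are saved under pics/ and viewed, about 8 in all and at most 12, crops included, and the job is handed in when it is done.

```bash
mkdir -p pics; ls; python3 - <<'E'
from bench import robot
import cv2,numpy as np
for n in("top","side"):
    f=robot.grab_frame(n); cv2.imwrite(f"pics/{n}0.png",f["image"][:,:,::-1]); np.savez(f"{n}0.npz",**{k:f[k] for k in("image","depth","K","extrinsics")})
    print(n,f["K"].round(1).tolist(),f["extrinsics"].round(3).tolist())
o=robot.get_obs();print(o)
E
```

```text
pics
top [[391.3, 0.0, 261.7], [0.0, 391.3, 191.3], [0.0, 0.0, 1.0]] [[-0.012, -0.986, 0.169, 0.444], [-1.0, 0.013, 0.003, 0.04], [-0.006, -0.169, -0.986, 1.066], [0.0, 0.0, 0.0, 1.0]]
side [[356.9, 0.0, 256.7], [0.0, 356.9, 194.4], [0.0, 0.0, 1.0]] [[0.656, 0.717, -0.237, 0.813], [0.755, -0.621, 0.211, -0.184], [0.004, -0.317, -0.948, 1.06], [0.0, 0.0, 0.0, 1.0]]
{'time': 0.1, 'qpos': array([-1.31893032,  0.46932848, -0.04860084,  1.53353349,  0.02413485,
        1.14098715, -0.08232231]), 'joint_velocities': array([ 0.0002695 , -0.00199435,  0.00192786, -0.00308455,  0.0009717 ,
        0.00059881,  0.00016108]), 'effort': array([-1.21914454e-04, -5.09171104e+01, -8.15875106e-02, -2.36825269e+01,
       -6.14876859e-02,  3.45447776e-02,  7.11102234e-05]), 'eef_pos': array([0.18689468, 0.6481131 , 0.2436435 ]), 'eef_rot': array([[-3.80122030e-04, -9.60850579e-01,  2.77066815e-01],
       [-1.62581758e-03,  2.77067063e-01,  9.60849207e-01],
       [-9.99998606e-01, -8.52201477e-05, -1.66748706e-03]]), 'contact_force': array([-0.19726884,  0.58939318, -0.46609958]), 'ft_torque': array([ 0.01856082,  0.00413738, -0.00494375]), 'opening': 1.0006477263256435}
```

View pics/top0.png

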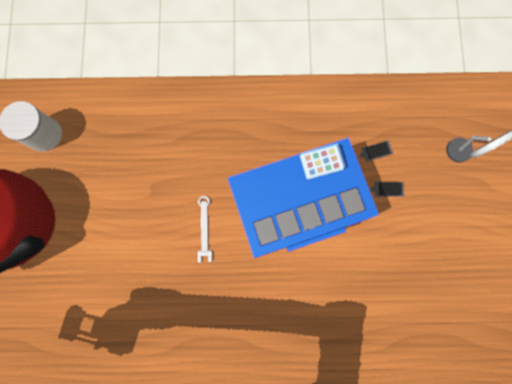

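View pics/side0.png

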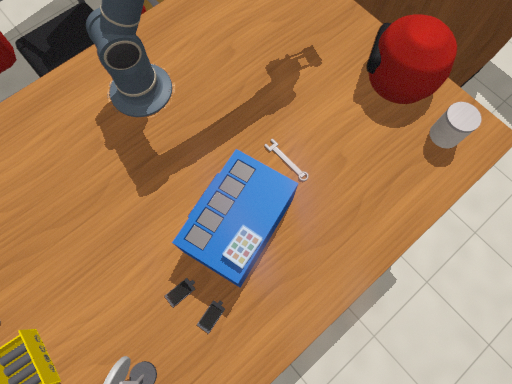

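The pictures show the blue housing, with squares at about (265,231), (288,223), (309,216), (331,209) and (352,202) in the top view. The fuse box is behind the row, the pads are on the right, and the spanner is on the left. Next I'll measure the squares in both views.

```bash
cat > m.py <<'E'
import numpy as np,cv2
def squares(n):
    f=np.load(n); im=f["image"];K=f["K"];E=f["extrinsics"];d=f["depth"]
    hsv=cv2.cvtColor(im,cv2.COLOR_RGB2HSV)
    blue=cv2.inRange(hsv,(105,150,60),(125,255,255))
    c=max(cv2.findContours(blue,0,2)[0],key=cv2.contourArea)
    h=np.zeros_like(blue);cv2.drawContours(h,[cv2.convexHull(c)],-1,255,-1)
    g=cv2.inRange(hsv,(0,0,60),(179,70,185))&h
    def ray(u,v,z):
        r=E[:3,:3]@np.linalg.solve(K,[u,v,1]);t=E[:3,3];return t+r*(z-t[2])/r[2]
    out=[]
    for c in cv2.findContours(g,0,2)[0]:
        if cv2.contourArea(c)>150:
            (u,v),wh,a=cv2.minAreaRect(c);dd=d[int(v),int(u)]
            p=E@np.r_[dd*np.linalg.solve(K,[u,v,1]),1]
            out.append((u,v,*wh,*ray(u,v,.148)[:2],p[2]))
    return np.array(sorted(out,key=lambda r:-r[5])), d
if __name__=="__main__":
    np.set_printoptions(suppress=True,precision=4)
    for n in("top0.npz","side0.npz"):
        s,_=squares(n);print(n);print(s)
        if len(s)==5:
            c=s[:,4:6].mean(0);v=s[0,4:6]-s[-1,4:6];print("c",c,"len",np.linalg.norm(v),"yaw",np.arctan2(-v[0],v[1]))
E
python3 m.py
```

```text
top0.npz
[[265.7    230.6     23.7171  18.6574   0.5078   0.0354   0.146 ]
 [287.6    223.3     23.7171  18.6574   0.5242  -0.0162   0.1474]
 [309.1267 215.9548  23.9471  18.4312   0.5409  -0.0673   0.1453]
 [330.4589 208.3905  23.7594  18.3755   0.5581  -0.1182   0.1462]
 [351.8552 201.1945  23.409   18.4312   0.5746  -0.1695   0.1492]]
c [ 0.5411 -0.0672] len 0.2155547267343532 yaw 0.3151866833879206
side0.npz
[[242.0539 170.5308  20.4657  15.2563   0.5067   0.0341   0.1483]
 [231.5769 186.3846  20.2466  16.641    0.5235  -0.0173   0.1484]
 [220.8382 202.603   20.9228  16.2924   0.5402  -0.0684   0.1468]
 [209.7307 219.6538  20.8013  16.9184   0.5575  -0.1202   0.1476]
 [198.2692 236.8461  20.8013  17.1957   0.5739  -0.1712   0.151 ]]
c [ 0.5404 -0.0686] len 0.21599475483914757 yaw 0.3160780082392151
```

```bash
python3 -m jog '[[0,0.2,-2,-2.1,1.5,0,0],[0,0.3,-4,-4.2,3,0,0],[0,0.4,-7.95,-8.35,7,0,0],[0,0.4,-7.95,-8.35,7,0,0],[0,0.4,-7.95,-8.35,7,0,0],[0,0.4,-7.95,-8.35,7,0,0],[0,0.4,-7.95,-8.35,7,0,0],[0,0.4,-7.95,-8.35,7,0,0],[0,0.4,-7.95,-8.35,7,0,0],[0,0.4,-7.95,-8.35,7,0,0],[0,0.4,-7.95,-8.35,7,0,0],[0,0.4,-7.95,-8.35,7,0,0]]' 10
cat > s.py <<'E'
from bench import robot
import numpy as np
np.set_printoptions(suppress=True,precision=4)
o=robot.get_obs();p=o["eef_pos"];R=o["eef_rot"]
print(o["time"],p,"tipz",p[2]-robot.tips_ahead,"F",o["contact_force"],"open",o["opening"]);print(R)
for n,x,y in((108,.5072,.0347),(54,.5239,-.0168),(0,.5408,-.0678),(-54,.5578,-.1192),(-108,.5743,-.1703)):
    print(n,R.T@(np.array([x,y,.148+robot.tips_ahead])-p)/.06)
E
python3 s.py
```

```text
time: 1.6
eef_pos: [0.5076, 0.0298, 0.2205]
eef_rot: [[0.001, -0.299, 0.954], [-0.002, 0.954, 0.299], [-1.0, -0.002, -0.0]]
contact_force: [-1.1, -0.5, -0.8]
opening: 0.003
1.6 [0.5076 0.0298 0.2205] tipz 0.19847756828875912 F [-1.1084 -0.4536 -0.8125] open 0.002989941883123954
[[ 0.0006 -0.2989  0.9543]
 [-0.0022  0.9543  0.2989]
 [-1.     -0.0023 -0.0001]]
108 [0.8411 0.0815 0.0179]
54 [ 0.8432 -0.8208  0.027 ]
0 [ 0.8452 -1.7162  0.0417]
-54 [ 0.8473 -2.6183  0.056 ]
-108 [ 0.8493 -3.5133  0.0639]
```

```bash
python3 -m jog '[[0,0.3,0.08,0.02,0,0,0],[0,0.6,0.08,0.02,0,0,0],[0,0.75,0.08,0.02,0,0,0],[0,0.75,0.08,0.02,0,0,0],[0,0.75,0.08,0.02,0,0,0]]'; python3 s.py|head -6
python3 - <<'E'
from bench import robot
import cv2,numpy as np
f=robot.grab_frame("side");i=f["image"][130:270,150:330,::-1];cv2.imwrite("pics/s1.png",cv2.resize(i,None,fx=4,fy=4))
E
```

```text
time: 2.22
eef_pos: [0.5065, 0.0402, 0.1761]
eef_rot: [[0.001, -0.308, 0.951], [0.0, 0.951, 0.308], [-1.0, 0.0, 0.001]]
contact_force: [0.4, -0.2, -0.5]
opening: 0.004
2.225 [0.5065 0.0402 0.1761] tipz 0.15406912764776845 F [ 0.4212 -0.2432 -0.4642] open 0.003670825119621972
[[ 0.0009 -0.3079  0.9514]
 [ 0.0004  0.9514  0.3079]
 [-1.      0.0001  0.001 ]]
108 [ 0.1011 -0.0915 -0.0176]
54 [ 0.101  -0.9938 -0.017 ]
```

View pics/s1.png

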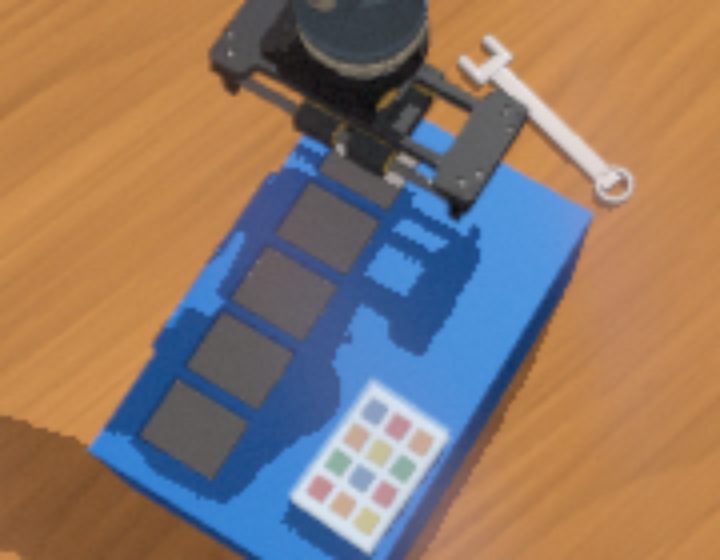

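The shut fingers are over the +108 square, and the side crop shows the body clear of the fuse box (about (370,480)). I'll correct by 5 mm and go down in small steps.

```bash
python3 -m jog '[[0,0,-0.09,-0.02,0,0,0],[0,0,-0.09,-0.02,0,0,0],[0,0.05,-0.09,-0.02,0,0,0],[0,0.08,-0.09,-0.02,0,0,0],[0,0.08,-0.09,-0.02,0,0,0],[0,0.08,-0.09,-0.02,0,0,0]]'; python3 -m jog '[[0,0.02,0,0,0,0,0],[0,0.02,0,0,0,0,0],[0,0.02,0,0,0,0,0]]';python3 s.py|head -5
```

```text
time: 3.02
eef_pos: [0.5067, 0.0345, 0.1706]
eef_rot: [[-0.0, -0.308, 0.952], [0.0, 0.952, 0.308], [-1.0, 0.0, -0.0]]
contact_force: [0.6, -0.5, -0.9]
opening: 0.002
time: 3.4
eef_pos: [0.5068, 0.0345, 0.17]
eef_rot: [[0.0, -0.308, 0.952], [0.0, 0.952, 0.308], [-1.0, 0.0, 0.0]]
contact_force: [-1.8, 0.4, 4.9]
opening: 0.006
3.4 [0.5068 0.0345 0.17  ] tipz 0.14804823135817682 F [-1.8467  0.4245  4.8776] open 0.006108313262045525
[[ 0.0001 -0.3076  0.9515]
 [ 0.0005  0.9515  0.3076]
 [-1.      0.0004  0.0002]]
108 [0.0008 0.0008 0.0077]
```

+108 is stiff: 5.5 N at about 0.6 mm, where the button would give about 2 N. I'll lift, move over the rib, and repeat at the same depth on +54.

```bash
python3 -m jog '[[0,-0.18,0,0,0,0,0],[0,-0.18,0,0,0,0,0],[0,-0.18,-0.9,0,0,0,0],[0,-0.18,-0.9,0,0,0,0],[0,-0.18,-0.9,0,0,0,0],[0,-0.08,-0.9,0,0,0,0],[0,-0.03,-0.9,0,0,0,0],[0,-0.01,-0.9,0,0,0,0],[0,0,-0.9,0,0,0,0],[0,0,-0.9,0,0,0,0],[0,0,-0.9,0,0,0,0]]';python3 s.py|head -6
```

```text
time: 4.78
eef_pos: [0.5229, -0.016, 0.17]
eef_rot: [[-0.001, -0.308, 0.951], [0.001, 0.951, 0.308], [-1.0, 0.002, -0.001]]
contact_force: [-2.5, 2.2, 5.7]
opening: 0.005
4.775 [ 0.5229 -0.016   0.17  ] tipz 0.14796196892083113 F [-2.4749  2.1855  5.701 ] open 0.005393389320943955
[[-0.0011 -0.3083  0.9513]
 [ 0.0015  0.9513  0.3083]
 [-1.      0.0018 -0.0006]]
108 [0.0009 0.8845 0.0121]
54 [-0.0007 -0.0179  0.0123]
```

+54 is stiff too (about 6 N). On to 0.

```bash
python3 -m jog '[[0,-0.18,0,0,0,0,0],[0,-0.18,0,0,0,0,0],[0,-0.18,-0.91,0.01,0,0,0],[0,-0.18,-0.91,0.01,0,0,0],[0,-0.18,-0.91,0.01,0,0,0],[0,-0.08,-0.91,0.01,0,0,0],[0,-0.03,-0.91,0.01,0,0,0],[0,-0.01,-0.91,0.01,0,0,0],[0,0,-0.91,0.01,0,0,0],[0,0,-0.91,0.01,0,0,0],[0,0,-0.91,0.01,0,0,0]]';python3 s.py|tail -3
```

```text
time: 6.15
eef_pos: [0.5409, -0.0689, 0.1696]
eef_rot: [[0.001, -0.307, 0.952], [-0.0, 0.952, 0.307], [-1.0, -0.0, 0.001]]
contact_force: [0.2, 1.3, 0.3]
opening: 0.006
0 [-0.007   0.0174  0.0044]
-54 [-0.0066 -0.8849  0.0107]
-108 [-0.0063 -1.7799  0.0105]
```

The middle square gives (about 1 N at the same depth). I'll confirm with 1.5 mm more.

```bash
python3 -m jog '[[0,0.025,0.01,0,0,0,0],[0,0.025,0.01,0,0,0,0],[0,0.025,0.01,0,0,0,0]]'
```

```text
time: 6.52
eef_pos: [0.5408, -0.0687, 0.1682]
eef_rot: [[0.001, -0.307, 0.952], [-0.001, 0.952, 0.307], [-1.0, -0.001, 0.001]]
contact_force: [-0.0, -1.7, 1.4]
opening: 0.007
```

It is the button: 1.5 mm deeper at only about 2 N. Now I'll press it fully.

```bash
python3 -m jog '[[0,0.03,0,0,0,0,0],[0,0.06,0,0,0,0,0],[0,0.085,0,0,0,0,0],[0,0.1,0,0,0,0,0],[0,0.107,0,0,0,0,0],[0,0.107,0,0,0,0,0],[0,0.107,0,0,0,0,0]]'
```

```text
time: 7.4
eef_pos: [0.5409, -0.0687, 0.1624]
eef_rot: [[0.001, -0.307, 0.952], [-0.0, 0.952, 0.307], [-1.0, -0.001, 0.001]]
contact_force: [0.2, -3.4, 8.6]
opening: 0.004
```

It is on the lower stop (9 N). I'll hold briefly, then go straight up and back towards the robot's left.

```bash
python3 -m jog '[[0,0,0,0,0,0,0],[0,0,0,0,0,0,0],[0,0,0,0,0,0,0],[0,0,0,0,0,0,0],[0,-0.5,0,0,0,0,0],[0,-1.5,0,0,0,0,0],[0,-2.2,0,0,0,0,0],[0,-2.2,0.9,0,0,0,0],[0,-2.2,2,0,0,0,0],[0,-2.2,4,0,0,0,0],[0,-2.2,4,0,0,0,0],[0,-2.2,4,0,0,0,0]]'
python3 - <<'E'
from bench import robot
import cv2,numpy as np
t=robot.grab_frame("top");s=robot.grab_frame("side")
i=np.hstack([t["image"][90:300,170:420],s["image"][110:320,130:380]])[:,:,::-1]
cv2.imwrite("pics/f.png",cv2.resize(i,None,fx=1.6,fy=1.6))
# scene change vs start
for n,f in(("top",t),("side",s)):
    a=np.load(n+"0.npz")["image"]
    np.savez(n+"1.npz",**{k:f[k] for k in("image","depth","K","extrinsics")})
    h=lambda im,lo,hi:cv2.inRange(cv2.cvtColor(im,cv2.COLOR_RGB2HSV),lo,hi)
    boxes={"top":{"spanner":(185,265,190,220),"fuse":(140,185,295,350),"pads":(138,200,360,408)},"side":{"spanner":(135,185,260,312),"fuse":(222,275,218,268),"pads":(275,335,160,228)}}[n]
    for k,(r0,r1,c0,c1) in boxes.items():
        lo,hi=((0,0,150),(179,60,255)) if k!="pads" else ((0,0,0),(179,255,60))
        m=[np.argwhere(h(im[r0:r1,c0:c1],lo,hi)).mean(0).round(2) for im in(a,f["image"])];print(n,k,*m)
E
python3 s.py|head -1
```

```text
time: 8.9
eef_pos: [0.4633, 0.1663, 0.2924]
eef_rot: [[-0.004, -0.319, 0.948], [0.001, 0.948, 0.319], [-1.0, 0.003, -0.004]]
contact_force: [-0.5, -1.1, -0.3]
opening: 0.002
top spanner [44.98 14.08] [30.32 12.76]
top fuse [21.16 26.15] [21.22 26.08]
top pads [32.61 22.81] [32.75 22.98]
side spanner [25.46 26.42] [25.04 26.54]
side fuse [24.42 24.22] [24.58 24.34]
side pads [29.53 35.51] [29.86 36.32]
9.0 [0.4655 0.1609 0.2928] tipz 0.2707658995551583 F [ 0.0703 -1.003   0.2161] open 0.008227857582401493
```

View pics/f.png

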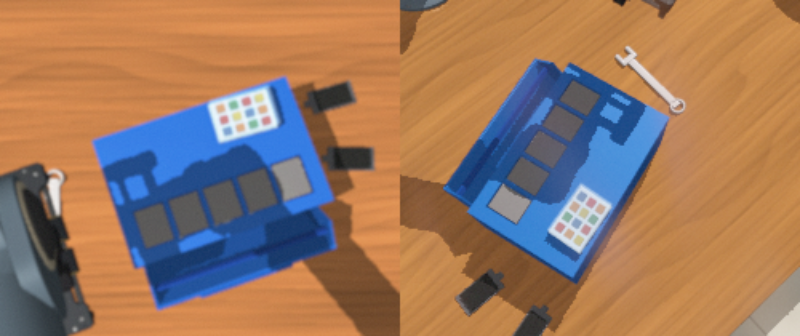

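Both views show the bin tipped out in front of the housing: at about (240,265) on the left and (500,120) on the right. The fuse box, pads and spanner are unmoved. In the top view the gripper hides part of the spanner, but it hovers 27 cm above the shelf. Handing in.

```bash
python3 -c "
from bench import robot
print(robot.hand_in())"
```

```text
the job is handed in; nothing more can be done
None
```

The bin is open: the button was the middle square, and pressing it right down made the bin tip out by itself. I handed the job in at about 9 s of the 51 s allowed.

- **Finding the button:** with shut fingertips, the +108 and +54 squares were stiff, at about 6 N for roughly 0.6 mm. The middle square took about 1 N at the same depth and about 2 N when pressed 1.5 mm further. I did not feel the last two squares.
- **Pressing:** I pushed the middle square onto its lower stop, where it read about 9 N. I held it there briefly, then lifted straight up and moved clear.
- **Last checks:** both cameras show the bin standing open. The fuse box and both pads are where they were to within a pixel, and so is the spanner in the side view. The fingertips are about 0.27 m above the shelf, with the force reading near zero (up to 1 N of noise).
- **Check that disagreed:** the top-view spanner comparison did not match, because the gripper hides part of it from that camera. I relied on the side view for the spanner.

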